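Close up the breathing-machine base

TASK

Close up this breathing-machine base: take away the cleaning brush that was left lying across its two open bays and lay it flat in the white tray, and fit the long cover in the long bay and the short cover in the short bay, grooves up, and press each down against its stiff clips until it sits fully home, level and flush with the rim. Leave the bottle, tape roll, carton and pen where they are.

Things in the scene. Friction and masses are not known exactly. Their poses are not given: they have to be found in the camera images.
- device: white breathing-machine base, fixed, 168 x 236 x 60 mm (x, y, z), dark front on -x; origin: centre of its underside. Two bays in its top: long at y +50, short at y -50 mm. In each, 4 round clips near the corners stand 4 to 7 mm above the seat, so a laid-in cover stands proud, maybe tilted; pushed down (3 N each, 12 N a cover) they slide in and stay. 35 mm land between bays
- bay_long (a point): centre of the seat (floor) of the long bay, 12 mm below the rim, 48 mm above the bench; axes as the device's. Opening 135 x 65 mm (x, y), with a 4 mm 45-degree lead-in at the rim. Fully home, the long cover's origin is here, its top flush with the rim. Halfway along both long sides a finger notch, 48 mm wide along x, 27 mm deep below the rim, 34 mm or more clear sideways
- bay_short (a point): centre of the seat (floor) of the short bay, 12 mm below the rim, 48 mm above the bench; axes as the device's. Opening 95 x 65 mm (x, y), with a 4 mm 45-degree lead-in at the rim. Fully home, the short cover's origin is here, its top flush with the rim. Halfway along both long sides a finger notch, 48 mm wide along x, 27 mm deep below the rim, 34 mm or more clear sideways
- cover_long: flat rectangular light grey plastic cover plate, 130 x 60 x 12 mm (x, y, z), rounded edges, dark vent grooves on its top; symmetrical under a half turn. Starts flat on the bench, right way up. Origin: centre of its underside; x along its length, z out of its top
- cover_short: flat rectangular light grey plastic cover plate, 90 x 60 x 12 mm (x, y, z), rounded edges, dark vent grooves on its top; symmetrical under a half turn. Starts flat on the bench, right way up. Origin: centre of its underside; x along its length, z out of its top
- brush: cleaning brush, 190 mm long along x: white handle 18 mm wide and 16 mm high from x = -95 to +30 mm, brush head 26 mm wide and 16 mm high from x = +30 to +95 mm. Origin: middle of its flat underside, near its balance point (20 mm back from the head). Starts lying on the device's rim across both bays
- tray: white open tray, fixed, 240 x 150 x 40 mm (x, y, z), walls and floor 4 mm thick, empty. Origin: centre of its underside
- bottle: upright purple drinking bottle, 66 mm diameter, 200 mm tall; origin: centre of its foot. Leave alone
- tape: paper tape roll lying flat, 90 mm diameter, 30 mm high; origin: centre of its underside. Leave alone
- carton: low cardboard carton, 60 x 130 x 32 mm (x, y, z); origin: centre of its underside. Leave alone
- pen: thick marker pen, 133 mm long along x, 16 mm high; origin: underside, at its middle. Leave alone
There are look-alikes about, which are no part of the job. Leave any orange look-alike of the cover_long alone.

How it is judged:
By the outcome, as a careful person would: the job done as asked, in the order asked, and still so for the second after the job is handed in, with the robot touching nothing.
It also fails if it takes over 72 s, if anything falls off the work surface, if the arm or the gripper's body presses on something with over 40 N, if the wrist force passes 120 N, or if a joint passes its speed limit or range.

ROBOT

A 6-joint arm with a two-finger parallel gripper is mounted at the origin on the work surface. World frame = base frame: x ahead of the robot, y to its left, z up, the work surface at z = 0. Lengths are in m, angles in degrees, forces in N, time in s.
With the tool pointing down it reaches from about 0.425 to 0.95 m from the base axis. Payload 14.7 kg.
Tool frame: the origin (TCP) lies midway between the tips of the shut fingers; the grasp point (between the pads) lies 19 mm behind it; z points along the fingers, y is the line along which they close (so a half turn about z gives the same grasp; the last joint's range is limited). The gripper opens to 85 mm and grips with 20 to 120 N. Pads are 22 mm wide; open, the fingers measure 114 mm over their backs; the gripper's body (76 mm by 85 mm) begins 54 mm behind the grasp point. The pads swing forward as they close: fully open they stand 13 mm farther back than shut.
Start: joints at [-68.675, 27.513, 91.461, -0, 61.026, -2.67], TCP at [0.264, -0.594, 0.231] pointing down, gripper open.
Joint ranges: [-157.49, 157.49], [-46.99, 117.5], [13.45, 153.17], [-89.5, 269.5], [5.16, 153.95], [-167.48, 167.48]. Speed limits (degrees/s): [108.29, 108.29, 136.94, 172.46, 172.46, 172.46].

INTERFACE

Orientations are given as [roll, pitch, yaw] about the fixed x, y, z axes, in that order (R = Rz(yaw) Ry(pitch) Rx(roll)).
In Python, from plant import monitor, optics, sign_off gives the robot as it stands. The module is installed in compiled form; this text tells all that it offers.
- The arm moves only by the shell command python3 -m creep 'ROWS'. ROWS is JSON, a list of rows, each an object of numbers: "x", "y", "z": the shift along the tool's x, y, z in units of 300 mm (1.0 is 300 mm); "rx", "ry", "rz": the turn, a rotation vector about the tool's x, y, z in units of pi rad (1.0 is pi rad); "gripper": the opening, from 0 (shut) to 1 (fully open). A call has exactly 10 rows; each row is the pose to reach, as a shift and turn from the pose commanded when the call began, along the tool's axes at that moment, turning the shorter way round; what a row does not reach only later rows make up. A row lasts 1/10 s, in which the tool goes at most 50 mm and 8.59 degrees, less where a joint would pass 70% of its speed; a pose out of reach is approached as far as the arm can. A call with a number of a shift or a turn outside -1 to 1 is refused whole. A call with a gripper value outside its range is refused whole. The fingers move at their own pace and stop on an object; the grip force is fixed at half the most. Time passes only in rows, so rows that repeat a pose let the fingers close, or fill a call up. It gives the time, the measured TCP pose, the force, the opening and the grip force at its end, in the units of the state.
- monitor.read_state(): the state, without advancing time (a new reading comes with each control period).
- optics.camera(name): name is "scene" or "top" or "wrist"; returns the picture (420x560x3 uint8, blue, green, red); there is no depth.
- optics.camera_info(name): a dict with "fx", "fy", "cx", "cy" (pixels), "cam_to_world" (4x4, takes a point from camera to world coordinates). Camera axes: x right, y up, looking along -z (the intrinsics and any distortion apply to the point x, -y, -z); pixel columns grow to the right and rows downward; lengths in m; the calibration is good to about 2 mm. A picture is of the moment at which its call begins: read the wrist's pose just before it. camera_info takes no time and is no camera call; for the wrist camera it gives the pose at the moment of the call.
- sign_off(): hands the job in; it is judged then, once.
The state is a dict: "clock": time; "q": joint angles; "joint_vel": joint speeds; "joint_efforts": joint torques, N m; "ee_pos": TCP position; "orientation": TCP orientation; "ft_force": force on the tool from outside, world axes, zero at the start; "wrist_torque": the same for the moment, N m; "finger_gap": opening from 0.0 (shut) to 1.0 (fully open); "gripper_force": force on a finger pad.
Only numpy, scipy, OpenCV 4.12 (cv2) and the standard library are available. Lean on these libraries where they do the work, as an engineer would, in place of code of your own. Each camera call takes 0.05 s, during which the arm holds its last target. There are 200 camera calls.

## Working session

There is one attempt and no reset: what is moved stays moved. The work goes in short steps, Python scripts to look and compute and a shell command to move; the robot and the scene stay as the last step left them, time stands still between calls to the robot, and variables do not carry over. Pictures are saved under pics/ and viewed, at most 10 in all, crops included, and the job is handed in when it is done.

```bash
mkdir -p pics; cat > h.py <<'E'
import numpy as np, cv2, json
from plant import monitor, optics
E
python3 - <<'E'
from h import *
s=monitor.read_state();print(s['clock'],s['ee_pos'],s['orientation'],s['finger_gap'])
for n in ('scene','top'):
    im=optics.camera(n);i=optics.camera_info(n);print(n,{k:(np.round(v,4).tolist()) for k,v in i.items()})
    cv2.imwrite(f'pics/{n}0.png',im)
a=[cv2.imread(f'pics/{n}0.png') for n in('scene','top')]
E
```

```text
0.0 [ 0.26420749 -0.59344926  0.23066538] [-1.79931417e+02 -4.39927118e-03  2.39944892e+01] 0.9970036823272654
scene {'fx': 531.1432, 'fy': 531.1432, 'cx': 275.3834, 'cy': 212.686, 'cam_to_world': [[-0.6397, -0.4664, 0.6109, 1.4587], [0.7685, -0.3974, 0.5014, 0.7695], [0.0089, 0.7903, 0.6126, 0.971], [0.0, 0.0, 0.0, 1.0]]}
top {'fx': 422.0688, 'fy': 422.0688, 'cx': 281.5036, 'cy': 206.8525, 'cam_to_world': [[-0.0046, 0.9926, -0.1212, 0.4509], [-1.0, -0.0043, 0.0028, 0.0335], [0.0023, 0.1212, 0.9926, 1.0761], [0.0, 0.0, 0.0, 1.0]]}
```

View pics/scene0.png

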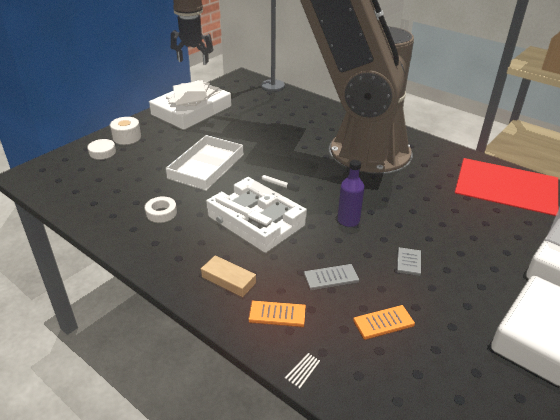

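View pics/top0.png

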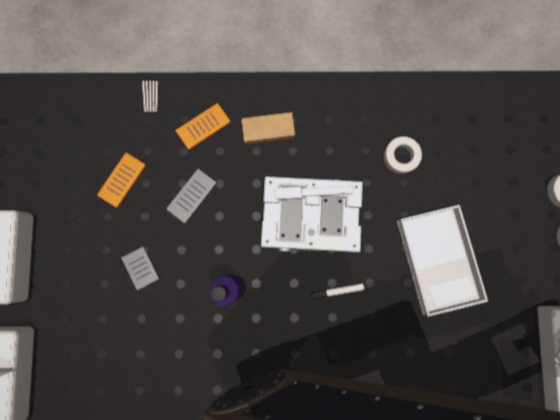

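Top view: grey plates at (191,195) and (140,268), orange ones at (203,126) and (121,180), device (312,214), brush across its far side at row 190, and tray (442,260). The grey plates match the cover description and the orange ones are look-alikes. I'll confirm in enlarged crops.

```bash
python3 - <<'E'
from h import *
t=cv2.imread('pics/top0.png');s=cv2.imread('pics/scene0.png')
a=cv2.resize(t[160:300,115:375],None,fx=3,fy=3,interpolation=cv2.INTER_CUBIC)
cv2.imwrite('pics/topc.png',a)
cv2.imwrite('pics/scenec.png',cv2.resize(s[165:305,195:455],None,fx=3,fy=3,interpolation=cv2.INTER_CUBIC))
E
```

```text
(no output)
```

View pics/topc.png

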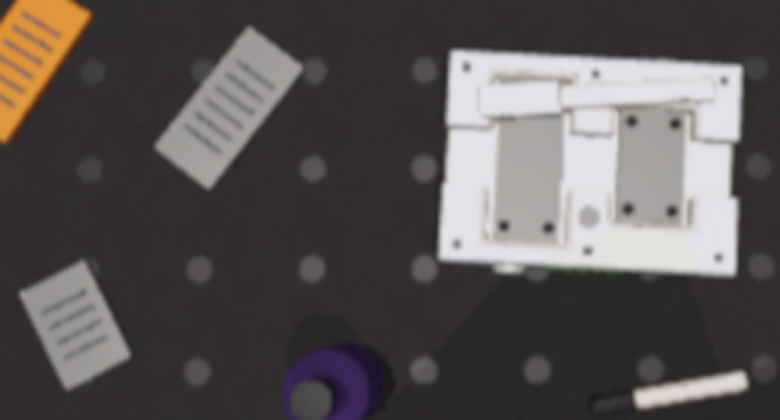

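View pics/scenec.png

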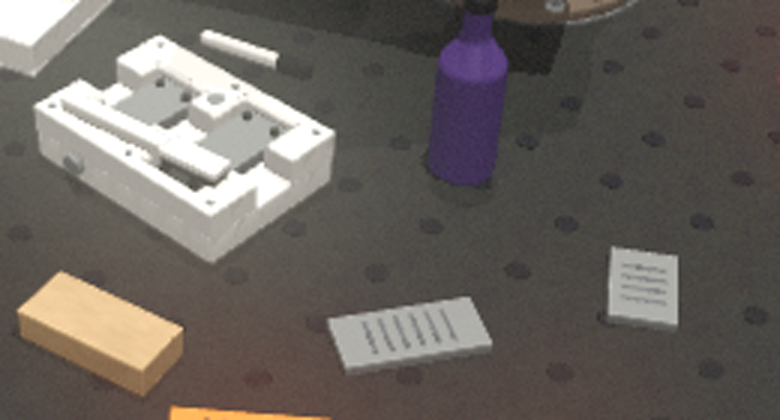

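```bash
cat >> h.py <<'E'
from scipy.optimize import least_squares
I={n:optics.camera_info(n) for n in ('scene','top')}
def ray(i,p):
    p=np.asarray(p,float);M=np.array(i['cam_to_world'])
    d=np.array([(p[0]-i['cx'])/i['fx'],-(p[1]-i['cy'])/i['fy'],-1]);d=M[:3,:3]@d
    return M[:3,3],d/np.linalg.norm(d)
def tri(*ip):
    A=0;b=0
    for i,p in ip:
        o,d=ray(i,p);P=np.eye(3)-np.outer(d,d);A=A+P;b=b+P@o
    return np.linalg.solve(A,b)
def onz(i,p,z):
    o,d=ray(i,p);return o+d*(z-o[2])/d[2]
E
python3 - <<'E'
from h import *
np.set_printoptions(precision=4,suppress=True)
T=lambda p:np.array(p)/3+[115,160]; S=lambda p:np.array(p)/3+[195,165]
sets={'dev':([(452,50),(742,66),(737,275),(440,260)],[(210,222),(38,110),(160,40),(333,133)],.06),
'long':([(248,26),(303,66),(208,189),(155,147)],[(348,362),(328,320),(472,298),(490,342)],.012),
'short':([(20,291),(86,260),(130,355),(67,391)],[(677,320),(608,318),(613,248),(678,256)],.012),
'brush(head end,handle end)':([(480,100),(714,90)],[(232,163),(65,92)],.076)}
for k,(a,b,h) in sets.items():
    X=np.array([tri((I['top'],T(p)),(I['scene'],S(q))) for p,q in zip(a,b)])
    Y=np.array([onz(I['top'],T(p),h) for p in a])
    print(k);print(np.c_[X,Y[:,:2]]);print('mean',X.mean(0),Y.mean(0))
    e=Y[1:]-Y[:-1];print('len',np.linalg.norm(e,axis=1),'ang',np.degrees(np.arctan2(e[:,1],e[:,0])))
i=I['top']
for p in [(400,220),(458,207),(486,298),(428,314)]: print('tray',onz(i,p,.04))
w=optics.camera_info('wrist');print(w['fx'],w['cx'],w['cy']);s=monitor.read_state()
from scipy.spatial.transform import Rotation as R
M=np.eye(4);M[:3,:3]=R.from_euler('xyz',s['orientation'],degrees=True).as_matrix();M[:3,3]=s['ee_pos']
print(np.linalg.inv(M)@np.array(w['cam_to_world']));print(s['q'])
E
```

```text
dev
[[ 0.6501  0.07    0.0541  0.6495  0.0691]
 [ 0.6339 -0.1652  0.0557  0.6353 -0.1672]
 [ 0.4649 -0.1582  0.0524  0.466  -0.1585]
 [ 0.4794  0.0783  0.0576  0.479   0.0786]]
mean [ 0.5571 -0.0438  0.0549] [ 0.5575 -0.0445  0.06  ]
len [0.2366 0.1695 0.2375] ang [-93.4458 177.0575  86.8621]
long
[[0.6787 0.2452 0.0171 0.6805 0.2453]
 [0.645  0.1989 0.0113 0.6456 0.1977]
 [0.5403 0.2777 0.0099 0.5408 0.2762]
 [0.5768 0.3215 0.012  0.5766 0.3218]]
mean [0.6102 0.2608 0.0126] [0.6109 0.2603 0.012 ]
len [0.059  0.1309 0.058 ] ang [-126.3066  143.1679   51.8688]
short
[[0.4555 0.4305 0.0161 0.4562 0.4309]
 [0.4812 0.3799 0.0059 0.4817 0.3768]
 [0.4022 0.3394 0.0103 0.4031 0.3376]
 [0.3733 0.3902 0.0103 0.374  0.3887]]
mean [0.428  0.385  0.0106] [0.4287 0.3835 0.012 ]
len [0.0598 0.0878 0.0588] ang [ -64.7595 -153.5019  119.6693]
brush(head end,handle end)
[[ 0.602   0.0499  0.0817  0.6057  0.0461]
 [ 0.6135 -0.1417  0.0756  0.613  -0.1411]]
mean [ 0.6078 -0.0459  0.0787] [ 0.6094 -0.0475  0.076 ]
len [0.1873] ang [-87.7671]
tray [ 0.5435 -0.2614  0.04  ]
tray [ 0.5752 -0.4063  0.04  ]
tray [ 0.3538 -0.4616  0.04  ]
tray [ 0.3168 -0.3199  0.04  ]
370.3939238332751 273.8573666424634 206.355087779409
[[-0.0006  0.963   0.2695  0.0687]
 [ 1.      0.0004  0.0008 -0.0003]
 [ 0.0006  0.2695 -0.963  -0.1425]
 [ 0.      0.      0.      1.    ]]
[-68.674   27.5459  91.491    0.0004  61.026   -2.6704]
```

```bash
cat >> h.py <<'E'
from scipy.spatial.transform import Rotation as R
def plan(xyz,yaw,s=None,rp=(180,0)):
    "units from the present pose to a target: shift along tool axes /0.3, rotvec /pi"
    s=s or monitor.read_state();A=R.from_euler('xyz',s['orientation'],degrees=True)
    d=A.inv().apply(np.array(xyz)-s['ee_pos'])/.3
    r=(A.inv()*R.from_euler('xyz',[rp[0],rp[1],yaw],degrees=True)).as_rotvec()/np.pi
    print('xyz',np.round(d,3),'rxyz',np.round(r,4),'t',s['clock'],'rows>=',np.round(np.linalg.norm(d)*6,1),np.round(np.linalg.norm(r)*180/8.59,1))
E
python3 - <<'E'
from h import *
plan((.44,-.30,.2),65);plan((.609,-.0475,.12),92.2)
E
```

```text
xyz [ 0.933 -0.655  0.103] rxyz [-3.000e-04 -1.000e-04 -2.278e-01] t 0.1 rows>= 6.9 4.8
xyz [ 1.79  -1.195  0.371] rxyz [-3.000e-04 -2.000e-04 -3.789e-01] t 0.1 rows>= 13.1 7.9
```

```bash
python3 -m creep '[{"x":1.0,"y":-0.667,"z":0.1,"rz":-0.379,"gripper":0.55},{"x":1.0,"y":-0.667,"z":0.1,"rz":-0.379,"gripper":0.55},{"x":1.0,"y":-0.667,"z":0.1,"rz":-0.379,"gripper":0.55},{"x":1.0,"y":-0.667,"z":0.1,"rz":-0.379,"gripper":0.55},{"x":1.0,"y":-0.667,"z":0.1,"rz":-0.379,"gripper":0.55},{"x":1.0,"y":-0.667,"z":0.1,"rz":-0.379,"gripper":0.55},{"x":1.0,"y":-0.667,"z":0.1,"rz":-0.379,"gripper":0.55},{"x":1.0,"y":-0.667,"z":0.1,"rz":-0.379,"gripper":0.55},{"x":1.0,"y":-0.667,"z":0.1,"rz":-0.379,"gripper":0.55},{"x":1.0,"y":-0.667,"z":0.1,"rz":-0.379,"gripper":0.55}]'; python3 -c "
from h import *
plan((.609,-.0475,.12),92.2);plan((.609,-.0475,.16),92.2)"
```

```text
xyz [ 1.79  -1.195  0.371] rxyz [-3.000e-04 -2.000e-04 -3.789e-01] t 0.1 rows>= 13.1 7.9
xyz [ 1.79  -1.195  0.237] rxyz [-3.000e-04 -2.000e-04 -3.789e-01] t 0.1 rows>= 13.0 7.9$[0]: bad value
```

```bash
python3 -m creep '[{"x":0.99,"y":-0.667,"z":0.1,"rx":0,"ry":0,"rz":-0.379,"gripper":0.55},{"x":0.99,"y":-0.667,"z":0.1,"rx":0,"ry":0,"rz":-0.379,"gripper":0.55},{"x":0.99,"y":-0.667,"z":0.1,"rx":0,"ry":0,"rz":-0.379,"gripper":0.55},{"x":0.99,"y":-0.667,"z":0.1,"rx":0,"ry":0,"rz":-0.379,"gripper":0.55},{"x":0.99,"y":-0.667,"z":0.1,"rx":0,"ry":0,"rz":-0.379,"gripper":0.55},{"x":0.99,"y":-0.667,"z":0.1,"rx":0,"ry":0,"rz":-0.379,"gripper":0.55},{"x":0.99,"y":-0.667,"z":0.1,"rx":0,"ry":0,"rz":-0.379,"gripper":0.55},{"x":0.99,"y":-0.667,"z":0.1,"rx":0,"ry":0,"rz":-0.379,"gripper":0.55},{"x":0.99,"y":-0.667,"z":0.1,"rx":0,"ry":0,"rz":-0.379,"gripper":0.55},{"x":0.99,"y":-0.667,"z":0.1,"rx":0,"ry":0,"rz":-0.379,"gripper":0.55}]'; python3 -c "
from h import *
plan((.609,-.0475,.12),92.2);plan((.609,-.0475,.16),92.2)"
```

```text
clock: 1.1
ee_pos: [0.4542, -0.2904, 0.2012]
orientation: [-180.0, 0.0, 92.0]
ft_force: [-0.5, 0.7, -0.1]
finger_gap: 0.555
gripper_force: 0.0
xyz [0.791 0.544 0.271] rxyz [-0.0001  0.     -0.0009] t 1.1 rows>= 6.0 0.0
xyz [0.791 0.544 0.137] rxyz [-0.0001  0.     -0.0009] t 1.1 rows>= 5.8 0.0
```

```bash
python3 -m creep '[{"x":0.791,"y":0.544,"z":0.25,"rx":0,"ry":0,"rz":0,"gripper":0.55},{"x":0.791,"y":0.544,"z":0.25,"rx":0,"ry":0,"rz":0,"gripper":0.55},{"x":0.791,"y":0.544,"z":0.25,"rx":0,"ry":0,"rz":0,"gripper":0.55},{"x":0.791,"y":0.544,"z":0.25,"rx":0,"ry":0,"rz":0,"gripper":0.55},{"x":0.791,"y":0.544,"z":0.25,"rx":0,"ry":0,"rz":0,"gripper":0.55},{"x":0.791,"y":0.544,"z":0.25,"rx":0,"ry":0,"rz":0,"gripper":0.55},{"x":0.791,"y":0.544,"z":0.25,"rx":0,"ry":0,"rz":0,"gripper":0.55},{"x":0.791,"y":0.544,"z":0.36,"rx":0,"ry":0,"rz":0,"gripper":0.55},{"x":0.791,"y":0.544,"z":0.467,"rx":0,"ry":0,"rz":0,"gripper":0.55},{"x":0.791,"y":0.544,"z":0.467,"rx":0,"ry":0,"rz":0,"gripper":0.55}]' && python3 -m creep '[{"x":0,"y":0,"z":0,"rx":0,"ry":0,"rz":0,"gripper":0.0},{"x":0,"y":0,"z":0,"rx":0,"ry":0,"rz":0,"gripper":0.0},{"x":0,"y":0,"z":0,"rx":0,"ry":0,"rz":0,"gripper":0.0},{"x":0,"y":0,"z":0,"rx":0,"ry":0,"rz":0,"gripper":0.0},{"x":0,"y":0,"z":0,"rx":0,"ry":0,"rz":0,"gripper":0.0},{"x":0,"y":0,"z":0,"rx":0,"ry":0,"rz":0,"gripper":0.0},{"x":0,"y":0,"z":0,"rx":0,"ry":0,"rz":0,"gripper":0.0},{"x":0,"y":0,"z":-0.1,"rx":0,"ry":0,"rz":0,"gripper":0.0},{"x":0,"y":0,"z":-0.2,"rx":0,"ry":0,"rz":0,"gripper":0.0},{"x":0,"y":0,"z":-0.3,"rx":0,"ry":0,"rz":0,"gripper":0.0}]'
python3 -c "
from h import *
cv2.imwrite('pics/w1.png',optics.camera('wrist'))
# tray centre & long axis
c=(.4473,-.3623)
for yaw in (92,73.2,-13,167): plan((c[0],c[1],.09),yaw)
print(monitor.read_state()['q'])"
```

```text
clock: 2.1
ee_pos: [0.608, -0.0486, 0.0591]
orientation: [-180.0, 0.0, 91.9]
ft_force: [-0.2, 0.3, 0.8]
finger_gap: 0.548
gripper_force: 0.0
clock: 3.1
ee_pos: [0.6078, -0.0466, 0.152]
orientation: [-180.0, -0.0, 92.2]
ft_force: [1.0, -0.2, -1.8]
finger_gap: 0.195
gripper_force: 58.9
xyz [-1.03  -0.585  0.221] rxyz [0.0017 0.0002 0.0012] t 3.15 rows>= 7.2 0.0
xyz [-1.03  -0.585  0.221] rxyz [ 0.0017 -0.      0.1056] t 3.15 rows>= 7.2 2.2
xyz [-1.03  -0.585  0.221] rxyz [ 0.0014 -0.0014  0.5845] t 3.15 rows>= 7.2 12.2
xyz [-1.03  -0.585  0.221] rxyz [ 0.0013  0.0013 -0.4155] t 3.15 rows>= 7.2 8.7
[-7.23450900e+00  2.90150742e+01  1.00998804e+02  1.05854798e-02
  4.96859084e+01 -9.45389790e+00]
```

View pics/w1.png

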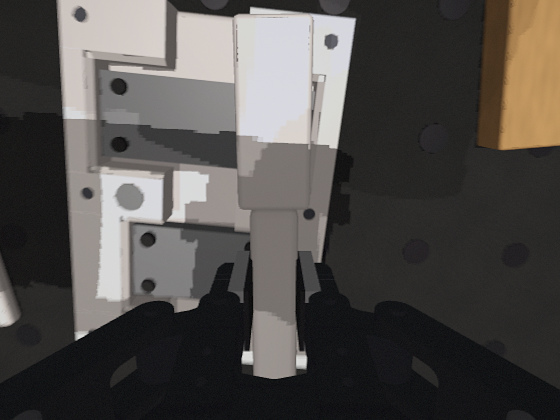

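Wrist view: brush held between the pads (head at (275,110)), with both bays uncovered at left. Next I carry it to the tray (yaw about 14°).

```bash
python3 -m creep '[{"x":-0.99,"y":-0.56,"z":0,"rx":0,"ry":0,"rz":0.432,"gripper":0},{"x":-0.99,"y":-0.56,"z":0,"rx":0,"ry":0,"rz":0.432,"gripper":0},{"x":-0.99,"y":-0.56,"z":0,"rx":0,"ry":0,"rz":0.432,"gripper":0},{"x":-0.99,"y":-0.56,"z":0,"rx":0,"ry":0,"rz":0.432,"gripper":0},{"x":-0.99,"y":-0.56,"z":0,"rx":0,"ry":0,"rz":0.432,"gripper":0},{"x":-0.99,"y":-0.56,"z":0,"rx":0,"ry":0,"rz":0.432,"gripper":0},{"x":-0.99,"y":-0.56,"z":0,"rx":0,"ry":0,"rz":0.432,"gripper":0},{"x":-0.99,"y":-0.56,"z":0,"rx":0,"ry":0,"rz":0.432,"gripper":0},{"x":-0.99,"y":-0.56,"z":0,"rx":0,"ry":0,"rz":0.432,"gripper":0},{"x":-0.99,"y":-0.56,"z":0.1,"rx":0,"ry":0,"rz":0.432,"gripper":0}]'
python3 -c "
from h import *
plan((.4473,-.3623,.0065),14.3)"
```

```text
clock: 4.15
ee_pos: [0.4534, -0.352, 0.1236]
orientation: [179.7, -0.2, 14.0]
ft_force: [-0.1, -0.2, -1.4]
finger_gap: 0.193
gripper_force: 58.9
xyz [-0.029  0.026  0.39 ] rxyz [ 0.0015 -0.0011 -0.0015] t 4.15 rows>= 2.4 0.0
```

```bash
python3 -m creep '[{"x":-0.025,"y":0.026,"z":0.12,"rx":0,"ry":0,"rz":0,"gripper":0},{"x":-0.025,"y":0.026,"z":0.24,"rx":0,"ry":0,"rz":0,"gripper":0},{"x":-0.025,"y":0.026,"z":0.32,"rx":0,"ry":0,"rz":0,"gripper":0},{"x":-0.025,"y":0.026,"z":0.36,"rx":0,"ry":0,"rz":0,"gripper":0},{"x":-0.025,"y":0.026,"z":0.38,"rx":0,"ry":0,"rz":0,"gripper":0},{"x":-0.025,"y":0.026,"z":0.38,"rx":0,"ry":0,"rz":0,"gripper":0},{"x":-0.025,"y":0.026,"z":0.38,"rx":0,"ry":0,"rz":0,"gripper":0},{"x":-0.025,"y":0.026,"z":0.383,"rx":0,"ry":0,"rz":0,"gripper":0},{"x":-0.025,"y":0.026,"z":0.385,"rx":0,"ry":0,"rz":0,"gripper":0},{"x":-0.025,"y":0.026,"z":0.385,"rx":0,"ry":0,"rz":0,"gripper":0}]'
```

```text
clock: 5.15
ee_pos: [0.4467, -0.3596, 0.0062]
orientation: [180.0, -0.0, 14.5]
ft_force: [1.2, 0.4, -0.5]
finger_gap: 0.195
gripper_force: 58.9
```

```bash
python3 -m creep '[{"x":-0.025,"y":0.0,"z":0,"rx":0,"ry":0,"rz":0,"gripper":0.5},{"x":0,"y":0,"z":0,"rx":0,"ry":0,"rz":0,"gripper":0.5},{"x":0,"y":0,"z":0,"rx":0,"ry":0,"rz":0,"gripper":0.5},{"x":0,"y":0,"z":0,"rx":0,"ry":0,"rz":0,"gripper":0.5},{"x":0,"y":0,"z":-0.16,"rx":0,"ry":0,"rz":0,"gripper":0.5},{"x":0,"y":0,"z":-0.32,"rx":0,"ry":0,"rz":0,"gripper":0.5},{"x":0,"y":0,"z":-0.48,"rx":0,"ry":0,"rz":0,"gripper":0.5},{"x":0,"y":0,"z":-0.6,"rx":0,"ry":0,"rz":0,"gripper":1},{"x":0.1,"y":-0.1,"z":-0.7,"rx":0,"ry":0,"rz":0.05,"gripper":1},{"x":0.2,"y":-0.2,"z":-0.7,"rx":0,"ry":0,"rz":0.1,"gripper":1}]'
python3 -c "
from h import *
cv2.imwrite('pics/w2.png',optics.camera('wrist'))
plan((.611,.2603,.2),-37)"
```

```text
clock: 6.15
ee_pos: [0.4894, -0.2909, 0.2194]
orientation: [179.8, -0.3, -2.0]
ft_force: [1.4, -0.8, -1.3]
finger_gap: 0.977
gripper_force: 0.0
xyz [ 0.306 -1.836  0.061] rxyz [-0.0004 -0.0014  0.1894] t 6.2 rows>= 11.2 4.0
```

View pics/w2.png

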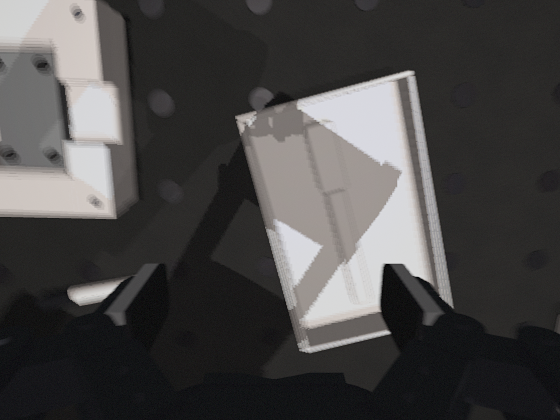

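Brush lies flat in the tray, (320,125) to (365,300). Next I measure the device from above on the way to the cover.

```bash
python3 -m creep '[{"x":-0.06,"y":-0.82,"z":-0.1,"rx":0,"ry":0,"rz":0.006,"gripper":1},{"x":-0.06,"y":-0.82,"z":-0.1,"rx":0,"ry":0,"rz":0.006,"gripper":1},{"x":-0.06,"y":-0.82,"z":-0.1,"rx":0,"ry":0,"rz":0.006,"gripper":1},{"x":-0.06,"y":-0.82,"z":-0.1,"rx":0,"ry":0,"rz":0.006,"gripper":1},{"x":-0.06,"y":-0.82,"z":-0.1,"rx":0,"ry":0,"rz":0.006,"gripper":1},{"x":-0.06,"y":-0.82,"z":-0.1,"rx":0,"ry":0,"rz":0.006,"gripper":1},{"x":-0.06,"y":-0.82,"z":-0.1,"rx":0,"ry":0,"rz":0.006,"gripper":1},{"x":-0.06,"y":-0.82,"z":-0.1,"rx":0,"ry":0,"rz":0.006,"gripper":1},{"x":-0.06,"y":-0.82,"z":-0.1,"rx":0,"ry":0,"rz":0.006,"gripper":1},{"x":-0.06,"y":-0.82,"z":-0.1,"rx":0,"ry":0,"rz":0.006,"gripper":1}]'
python3 -c "
from h import *
i=optics.camera_info('wrist');im=optics.camera('wrist')
json.dump({k:np.array(v).tolist() for k,v in i.items()},open('w3.json','w'))
cv2.imwrite('pics/w3.png',im);cv2.imwrite('pics/w3b.png',cv2.resize(im,(784,588),interpolation=cv2.INTER_CUBIC))
plan((.64,.2,.2),-37)"
```

```text
clock: 7.2
ee_pos: [0.4766, -0.0445, 0.2452]
orientation: [180.0, 0.0, -2.8]
ft_force: [-1.3, -0.0, 0.5]
finger_gap: 0.996
gripper_force: 0.0
xyz [ 0.505 -0.84   0.151] rxyz [0.000e+00 1.000e-04 1.901e-01] t 7.25 rows>= 5.9 4.0
```

View pics/w3b.png

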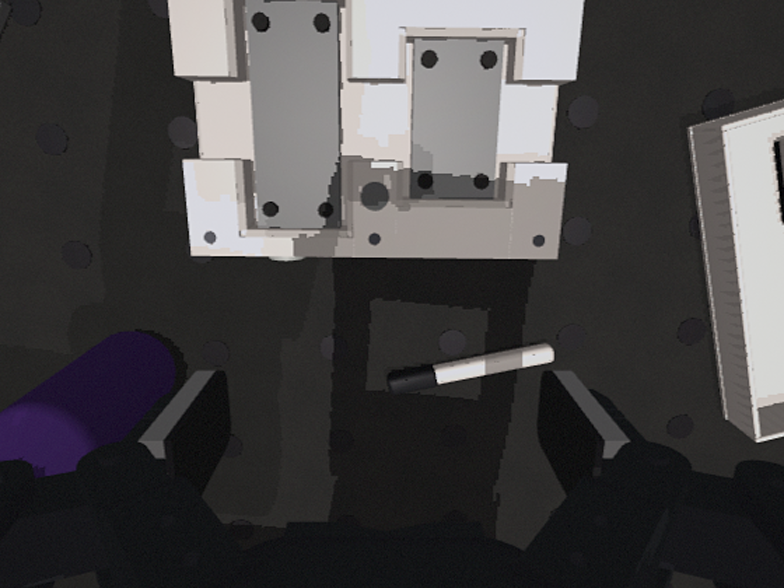

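```bash
python3 - <<'E'
from h import *
np.set_printoptions(precision=4,suppress=True)
i=json.load(open('w3.json'))
P=[((257,229),(-.0675,.0825),.048),((339,229),(-.0675,.0175),.048),((413,38),(.0475,-.0175),.048),((504,40),(.0475,-.0825),.048),((497,199),(-.0475,-.0825),.048),((411,197),(-.0475,-.0175),.048),((191,256),(-.084,.118),.06),((558,259),(-.084,-.118),.06)]
W=np.array([onz(i,np.array(p)/1.4,z)[:2] for p,_,z in P]);D=np.array([d for _,d,_ in P])
f=lambda v:(v[:2]+D@np.array([[np.cos(v[2]),np.sin(v[2])],[-np.sin(v[2]),np.cos(v[2])]])-W)
r=least_squares(lambda v:f(v).ravel(),[.5575,-.0445,-.056],loss='soft_l1',f_scale=.001);print(r.x,np.degrees(r.x[2]));print(f(r.x)*1000)
R2=np.array([[np.cos(r.x[2]),-np.sin(r.x[2])],[np.sin(r.x[2]),np.cos(r.x[2])]])
print('long',r.x[:2]+R2@[0,.05],'short',r.x[:2]+R2@[0,-.05])
# covers from top, sub-pixel by minAreaRect
t=cv2.imread('pics/top0.png');hsv=cv2.cvtColor(t,cv2.COLOR_BGR2HSV);m=((hsv[...,1]<60)&(hsv[...,2]>85)).astype(np.uint8)
m=cv2.morphologyEx(m,cv2.MORPH_CLOSE,np.ones((7,7)))
n,l,st,c=cv2.connectedComponentsWithStats(m)
for k,p in (('L',(195,191)),('S',(268,140))):
    id=l[p[0]-3:p[0]+4,p[1]-3:p[1]+4].max();q=cv2.findContours((l==id).astype(np.uint8),0,1)[0][0][:,0,:]
    w=np.array([onz(I['top'],a,.012)[:2] for a in q],np.float32)*1000
    (cx,cy),(a,b),ang=cv2.minAreaRect(w);print(k,len(q),cx,cy,a,b,ang)
E
```

```text
[ 0.5586 -0.0427 -0.0556] -3.1881615529966365
[[ 0.7714  4.7105]
 [-0.1871 -6.2091]
 [ 0.0356  5.0494]
 [ 0.2057 -5.3941]
 [-0.2743 -3.3693]
 [-0.6861  5.8513]
 [-0.1522 -0.4212]
 [ 0.3339  0.4014]]
long [0.5614 0.0072] short [ 0.5558 -0.0926]
L 118 611.7162475585938 261.5793762207031 63.412017822265625 133.19131469726562 52.96528244018555
S 107 429.34765625 385.6005554199219 93.77723693847656 61.233741760253906 28.172035217285156
```

Device at (0.5586,-0.0427), yaw -3.2°, agreeing within 2 mm with the top view (rim 55–60 mm high). Seats of both bays are clear. Now on to the long cover.

```bash
python3 -m creep '[{"x":0.4,"y":-0.99,"z":0,"rx":0,"ry":0,"rz":0.19,"gripper":1},{"x":0.4,"y":-0.99,"z":0,"rx":0,"ry":0,"rz":0.19,"gripper":1},{"x":0.4,"y":-0.99,"z":0,"rx":0,"ry":0,"rz":0.19,"gripper":1},{"x":0.4,"y":-0.99,"z":0,"rx":0,"ry":0,"rz":0.19,"gripper":1},{"x":0.4,"y":-0.99,"z":0,"rx":0,"ry":0,"rz":0.19,"gripper":1},{"x":0.4,"y":-0.99,"z":0.1,"rx":0,"ry":0,"rz":0.19,"gripper":1},{"x":0.4,"y":-0.99,"z":0.2,"rx":0,"ry":0,"rz":0.19,"gripper":1},{"x":0.4,"y":-0.99,"z":0.3,"rx":0,"ry":0,"rz":0.19,"gripper":1},{"x":0.4,"y":-0.99,"z":0.4,"rx":0,"ry":0,"rz":0.19,"gripper":1},{"x":0.4,"y":-0.99,"z":0.45,"rx":0,"ry":0,"rz":0.19,"gripper":1}]'
python3 -c "
from h import *
i=optics.camera_info('wrist');im=optics.camera('wrist')
json.dump({k:np.array(v).tolist() for k,v in i.items()},open('w4.json','w'))
cv2.imwrite('pics/w4.png',im)
# predicted cover corners in this view
c=np.array([.612,.262,.012]);M=np.linalg.inv(np.array(i['cam_to_world']));a=np.radians(143)
for u,v in((.065,.03),(.065,-.03),(-.065,.03),(-.065,-.03)):
    q=M[:3,:3]@(c+[u*np.cos(a)-v*np.sin(a),u*np.sin(a)+v*np.cos(a),0])+M[:3,3];print(np.round([i['cx']+i['fx']*q[0]/-q[2],i['cy']-i['fy']*q[1]/-q[2]],1))
plan((.612,.262,-.001),-37)"
```

```text
clock: 8.25
ee_pos: [0.6092, 0.2469, 0.1072]
orientation: [179.8, 0.1, -36.9]
ft_force: [-0.6, -0.1, -0.5]
finger_gap: 0.999
gripper_force: 0.0
[296.8 304.2]
[213.4 304.2]
[300.5 118.9]
[204.4 118.8]
xyz [-0.021 -0.05   0.357] rxyz [0.0014 0.0009 0.0004] t 8.3 rows>= 2.2 0.0
```

View pics/w4.png

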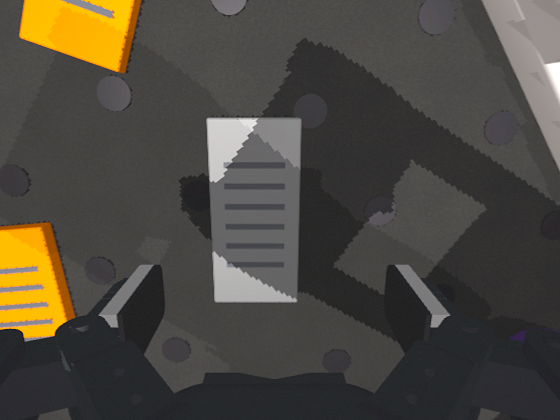

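Plate sits where predicted, corners (207,118), (301,118), (297,302), (214,302), within 1–2 px. It's grey with grooves up and 130 mm long; the orange look-alikes are at left. Descending.

```bash
python3 -m creep '[{"x":-0.02,"y":-0.05,"z":0.08,"rx":0,"ry":0,"rz":0,"gripper":1},{"x":-0.02,"y":-0.05,"z":0.2,"rx":0,"ry":0,"rz":0,"gripper":1},{"x":-0.02,"y":-0.05,"z":0.3,"rx":0,"ry":0,"rz":0,"gripper":1},{"x":-0.02,"y":-0.05,"z":0.34,"rx":0,"ry":0,"rz":0,"gripper":1},{"x":-0.02,"y":-0.05,"z":0.34,"rx":0,"ry":0,"rz":0,"gripper":1},{"x":-0.02,"y":-0.05,"z":0.34,"rx":0,"ry":0,"rz":0,"gripper":0.82},{"x":-0.02,"y":-0.05,"z":0.34,"rx":0,"ry":0,"rz":0,"gripper":0.82},{"x":-0.02,"y":-0.05,"z":0.34,"rx":0,"ry":0,"rz":0,"gripper":0.82},{"x":-0.02,"y":-0.05,"z":0.34,"rx":0,"ry":0,"rz":0,"gripper":0.82},{"x":-0.02,"y":-0.05,"z":0.34,"rx":0,"ry":0,"rz":0,"gripper":0.82}]'
python3 -c "
from h import *
plan((.612,.262,0.0),-37)"
```

```text
clock: 9.3
ee_pos: [0.6149, 0.2633, 0.009]
orientation: [-180.0, -0.0, -36.9]
ft_force: [-0.1, 0.8, -0.8]
finger_gap: 0.818
gripper_force: 0.0
xyz [-0.005  0.009  0.03 ] rxyz [-0.0002 -0.0001  0.0006] t 9.3 rows>= 0.2 0.0
```

```bash
python3 -m creep '[{"x":-0.005,"y":0.005,"z":0.02,"rx":0,"ry":0,"rz":0,"gripper":0.82},{"x":-0.005,"y":0.005,"z":0.034,"rx":0,"ry":0,"rz":0,"gripper":0.82},{"x":-0.005,"y":0.005,"z":0.034,"rx":0,"ry":0,"rz":0,"gripper":0.82},{"x":-0.005,"y":0.005,"z":0.034,"rx":0,"ry":0,"rz":0,"gripper":0},{"x":-0.005,"y":0.005,"z":0.034,"rx":0,"ry":0,"rz":0,"gripper":0},{"x":-0.005,"y":0.005,"z":0.034,"rx":0,"ry":0,"rz":0,"gripper":0},{"x":-0.005,"y":0.005,"z":0.034,"rx":0,"ry":0,"rz":0,"gripper":0},{"x":-0.005,"y":0.005,"z":0.034,"rx":0,"ry":0,"rz":0,"gripper":0},{"x":-0.005,"y":0.005,"z":0.034,"rx":0,"ry":0,"rz":0,"gripper":0},{"x":-0.005,"y":0.005,"z":0.034,"rx":0,"ry":0,"rz":0,"gripper":0}]'
```

```text
clock: 10.3
ee_pos: [0.6126, 0.2629, -0.0016]
orientation: [-180.0, -0.0, -36.9]
ft_force: [-2.0, -0.7, 2.6]
finger_gap: 0.678
gripper_force: 64.6
```

```bash
python3 -m creep '[{"x":0,"y":0,"z":-0.15,"rx":0,"ry":0,"rz":0,"gripper":0},{"x":0,"y":0,"z":-0.3,"rx":0,"ry":0,"rz":0,"gripper":0},{"x":0.05,"y":0.1,"z":-0.4,"rx":0,"ry":0,"rz":-0.04,"gripper":0},{"x":0.11,"y":0.23,"z":-0.4,"rx":0,"ry":0,"rz":-0.08,"gripper":0},{"x":0.17,"y":0.36,"z":-0.4,"rx":0,"ry":0,"rz":-0.12,"gripper":0},{"x":0.23,"y":0.49,"z":-0.4,"rx":0,"ry":0,"rz":-0.16,"gripper":0},{"x":0.29,"y":0.62,"z":-0.4,"rx":0,"ry":0,"rz":-0.187,"gripper":0},{"x":0.35,"y":0.73,"z":-0.4,"rx":0,"ry":0,"rz":-0.187,"gripper":0},{"x":0.376,"y":0.784,"z":-0.4,"rx":0,"ry":0,"rz":-0.187,"gripper":0},{"x":0.376,"y":0.784,"z":-0.4,"rx":0,"ry":0,"rz":-0.187,"gripper":0}]'
python3 -c "
from h import *
i=optics.camera_info('wrist');im=optics.camera('wrist')
json.dump({k:np.array(v).tolist() for k,v in i.items()},open('w5.json','w'))
cv2.imwrite('pics/w5.png',im)
s=monitor.read_state();print(s['ee_pos'],s['ft_force'],s['orientation'])
plan((.5614,.0072,.06),-3.2)"
```

```text
clock: 11.3
ee_pos: [0.5612, 0.0047, 0.1183]
orientation: [180.0, 0.0, -3.4]
ft_force: [0.3, 0.5, -1.2]
finger_gap: 0.678
gripper_force: 65.4
[0.56154474 0.00601596 0.11831241] [-1.00548453 -0.51374667 -0.70202086] [-1.79997843e+02 -7.85076873e-03 -3.34908465e+00]
xyz [-0.001 -0.004  0.194] rxyz [-0.     -0.     -0.0008] t 11.35 rows>= 1.2 0.0
```

View pics/w5.png

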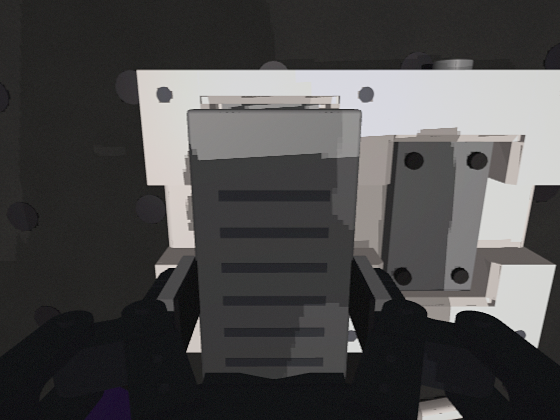

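```bash
python3 - <<'E'
from h import *
i=json.load(open('w5.json'))
a=onz(i,(190,111),.132);b=onz(i,(360,110),.132);m=(a+b)/2;print('cover end',m,np.linalg.norm(a-b),np.degrees(np.arctan2(*(a-b)[[1,0]]))-90)
t=np.radians(-3.3);print('cover centre',m[:2]-.065*np.array([np.cos(t),np.sin(t)]))
a=onz(i,(201,97),.06);b=onz(i,(340,97),.06);m=(a+b)/2;print('bay end',m,np.linalg.norm(a-b),np.degrees(np.arctan2(*(a-b)[[1,0]]))-90)
t=np.radians(-3.2)
print('bay centre',m[:2]-.0715*np.array([np.cos(t),np.sin(t)]))
for z in(.06,):
  a=onz(i,(138,70),z);print('dev corner',a, np.array([.5586,-.0427])+R.from_euler('z',-3.2,degrees=True).apply([.084,.118,0])[:2])
plan((.5614,.0072,.06),-3.2)
E
```

```text
cover end [0.62706827 0.0010818  0.132     ] 0.05721685872082829 -3.089465904670064
cover centre [0.56217605 0.00482346]
bay end [0.63254273 0.00288939 0.06      ] 0.07225813289353693 -3.416104234560777
bay centre [0.56115422 0.00688063]
dev corner [0.64975976 0.06955584 0.06      ] [0.64905596 0.070427  ]
xyz [-0.001 -0.004  0.194] rxyz [-0.     -0.     -0.0008] t 11.35 rows>= 1.2 0.0
```

```bash
python3 -m creep '[{"x":-0.001,"y":-0.005,"z":0.06,"rx":0,"ry":0,"rz":0,"gripper":0},{"x":-0.001,"y":-0.005,"z":0.12,"rx":0,"ry":0,"rz":0,"gripper":0},{"x":-0.001,"y":-0.005,"z":0.16,"rx":0,"ry":0,"rz":0,"gripper":0},{"x":-0.001,"y":-0.005,"z":0.18,"rx":0,"ry":0,"rz":0,"gripper":0},{"x":-0.001,"y":-0.005,"z":0.19,"rx":0,"ry":0,"rz":0,"gripper":0},{"x":-0.001,"y":-0.005,"z":0.2,"rx":0,"ry":0,"rz":0,"gripper":0},{"x":-0.001,"y":-0.005,"z":0.207,"rx":0,"ry":0,"rz":0,"gripper":0},{"x":-0.001,"y":-0.005,"z":0.214,"rx":0,"ry":0,"rz":0,"gripper":0},{"x":-0.001,"y":-0.005,"z":0.22,"rx":0,"ry":0,"rz":0,"gripper":0},{"x":-0.001,"y":-0.005,"z":0.22,"rx":0,"ry":0,"rz":0,"gripper":0}]'
```

```text
clock: 12.35
ee_pos: [0.5614, 0.0085, 0.0523]
orientation: [-180.0, -0.0, -3.2]
ft_force: [0.6, 0.8, -1.9]
finger_gap: 0.679
gripper_force: 65.4
```

```bash
python3 -m creep '[{"x":0,"y":0.002,"z":0.003,"rx":0,"ry":0,"rz":0,"gripper":0},{"x":0,"y":0.002,"z":0.006,"rx":0,"ry":0,"rz":0,"gripper":0},{"x":0,"y":0.002,"z":0.009,"rx":0,"ry":0,"rz":0,"gripper":0},{"x":0,"y":0.002,"z":0.012,"rx":0,"ry":0,"rz":0,"gripper":0},{"x":0,"y":0.002,"z":0.015,"rx":0,"ry":0,"rz":0,"gripper":0},{"x":0,"y":0.002,"z":0.018,"rx":0,"ry":0,"rz":0,"gripper":0},{"x":0,"y":0.002,"z":0.02,"rx":0,"ry":0,"rz":0,"gripper":0},{"x":0,"y":0.002,"z":0.022,"rx":0,"ry":0,"rz":0,"gripper":0},{"x":0,"y":0.002,"z":0.024,"rx":0,"ry":0,"rz":0,"gripper":0},{"x":0,"y":0.002,"z":0.024,"rx":0,"ry":0,"rz":0,"gripper":0}]'
```

```text
clock: 13.35
ee_pos: [0.5616, 0.008, 0.0462]
orientation: [-180.0, -0.0, -3.2]
ft_force: [-5.5, 2.3, 21.6]
finger_gap: 0.679
gripper_force: 67.9
```

```bash
python3 -m creep '[{"x":0,"y":0,"z":0.004,"rx":0,"ry":0,"rz":0,"gripper":0},{"x":0,"y":0,"z":0.006,"rx":0,"ry":0,"rz":0,"gripper":0},{"x":0,"y":0,"z":0.006,"rx":0,"ry":0,"rz":0,"gripper":0},{"x":0,"y":0,"z":0,"rx":0,"ry":0,"rz":0,"gripper":0.85},{"x":0,"y":0,"z":0,"rx":0,"ry":0,"rz":0,"gripper":0.85},{"x":0,"y":0,"z":0,"rx":0,"ry":0,"rz":0,"gripper":0.85},{"x":0,"y":0,"z":0,"rx":0,"ry":0,"rz":0,"gripper":0.85},{"x":0,"y":0,"z":-0.1,"rx":0,"ry":0,"rz":0,"gripper":0.85},{"x":0,"y":0,"z":-0.2,"rx":0,"ry":0,"rz":0,"gripper":0},{"x":0,"y":0,"z":-0.2,"rx":0,"ry":0,"rz":0,"gripper":0}]'
python3 -c "
from h import *
i=optics.camera_info('wrist');im=optics.camera('wrist')
json.dump({k:np.array(v).tolist() for k,v in i.items()},open('w6.json','w'))
cv2.imwrite('pics/w6.png',im)
a=np.radians(-3.2);c=np.array([np.cos(a),np.sin(a)])
for d in(.045,-.045): p=np.array([.5614,.0072])+d*c;plan((p[0],p[1],.062),-3.2)"
```

```text
clock: 14.35
ee_pos: [0.5634, 0.0079, 0.108]
orientation: [-180.0, -0.3, -3.2]
ft_force: [0.2, 0.0, -0.8]
finger_gap: 0.525
gripper_force: 0.0
xyz [0.146 0.002 0.149] rxyz [-0.     -0.001  -0.0001] t 14.4 rows>= 1.3 0.0
xyz [-0.154  0.003  0.148] rxyz [-0.     -0.001  -0.0001] t 14.4 rows>= 1.3 0.0
```

```bash
python3 -m creep '[{"x":0.1,"y":0,"z":0,"rx":0,"ry":0,"rz":0,"gripper":0},{"x":0.146,"y":0,"z":0.06,"rx":0,"ry":0,"rz":0,"gripper":0},{"x":0.146,"y":0,"z":0.1,"rx":0,"ry":0,"rz":0,"gripper":0},{"x":0.146,"y":0,"z":0.13,"rx":0,"ry":0,"rz":0,"gripper":0},{"x":0.146,"y":0,"z":0.14,"rx":0,"ry":0,"rz":0,"gripper":0},{"x":0.146,"y":0,"z":0.145,"rx":0,"ry":0,"rz":0,"gripper":0},{"x":0.146,"y":0,"z":0.15,"rx":0,"ry":0,"rz":0,"gripper":0},{"x":0.146,"y":0,"z":0.155,"rx":0,"ry":0,"rz":0,"gripper":0},{"x":0.146,"y":0,"z":0.16,"rx":0,"ry":0,"rz":0,"gripper":0},{"x":0.146,"y":0,"z":0.163,"rx":0,"ry":0,"rz":0,"gripper":0}]'
```

```text
clock: 15.4
ee_pos: [0.6051, 0.0055, 0.0597]
orientation: [180.0, -0.1, -3.2]
ft_force: [-21.8, 0.9, 73.9]
finger_gap: -0.001
gripper_force: 36.6
```

```bash
python3 -m creep '[{"x":0,"y":0,"z":-0.03,"rx":0,"ry":0,"rz":0,"gripper":0},{"x":-0.1,"y":0,"z":-0.05,"rx":0,"ry":0,"rz":0,"gripper":0},{"x":-0.2,"y":0,"z":-0.05,"rx":0,"ry":0,"rz":0,"gripper":0},{"x":-0.29,"y":0,"z":-0.05,"rx":0,"ry":0,"rz":0,"gripper":0},{"x":-0.29,"y":0,"z":-0.03,"rx":0,"ry":0,"rz":0,"gripper":0},{"x":-0.29,"y":0,"z":-0.02,"rx":0,"ry":0,"rz":0,"gripper":0},{"x":-0.29,"y":0,"z":-0.015,"rx":0,"ry":0,"rz":0,"gripper":0},{"x":-0.29,"y":0,"z":-0.01,"rx":0,"ry":0,"rz":0,"gripper":0},{"x":-0.29,"y":0,"z":-0.006,"rx":0,"ry":0,"rz":0,"gripper":0},{"x":-0.29,"y":0,"z":-0.006,"rx":0,"ry":0,"rz":0,"gripper":0}]'; python3 -c "
from h import *
plan((.46,.34,.2),27)"
```

```text
clock: 16.4
ee_pos: [0.5194, 0.0103, 0.0598]
orientation: [-180.0, -0.1, -3.2]
ft_force: [-9.8, -0.8, 47.7]
finger_gap: 0.0
gripper_force: 23.6
xyz [-0.259 -1.086 -0.468] rxyz [ 1.000e-04 -6.000e-04 -1.679e-01] t 16.4 rows>= 7.3 3.5
```

```bash
python3 -m creep '[{"x":0,"y":0,"z":-0.15,"rx":0,"ry":0,"rz":0,"gripper":0},{"x":0.03,"y":-0.08,"z":-0.28,"rx":0,"ry":0,"rz":0,"gripper":0.5},{"x":0.06,"y":-0.2,"z":-0.36,"rx":0,"ry":0,"rz":-0.04,"gripper":1},{"x":0.09,"y":-0.35,"z":-0.4,"rx":0,"ry":0,"rz":-0.08,"gripper":1},{"x":0.12,"y":-0.5,"z":-0.4,"rx":0,"ry":0,"rz":-0.12,"gripper":1},{"x":0.12,"y":-0.65,"z":-0.4,"rx":0,"ry":0,"rz":-0.17,"gripper":1},{"x":0.1,"y":-0.81,"z":-0.4,"rx":0,"ry":0,"rz":-0.17,"gripper":1},{"x":0.03,"y":-0.93,"z":-0.4,"rx":0,"ry":0,"rz":-0.17,"gripper":1},{"x":-0.06,"y":-0.99,"z":-0.38,"rx":0,"ry":0,"rz":-0.17,"gripper":1},{"x":-0.2,"y":-0.99,"z":-0.35,"rx":0,"ry":0,"rz":-0.17,"gripper":1}]'; python3 - <<'E'
from h import *
np.set_printoptions(precision=4,suppress=True)
i=optics.camera_info('wrist');im=optics.camera('wrist')
cv2.imwrite('pics/w7.png',im)
hsv=cv2.cvtColor(im,cv2.COLOR_BGR2HSV);m=((hsv[...,1]<60)&(hsv[...,2]>75)).astype(np.uint8)
M=np.linalg.inv(np.array(i['cam_to_world']));q=M[:3,:3]@np.array([.4296,.386,.012])+M[:3,3]
uv=np.array([i['cx']+i['fx']*q[0]/-q[2],i['cy']-i['fy']*q[1]/-q[2]]);print('pred centre px',uv)
m=cv2.morphologyEx(m,cv2.MORPH_CLOSE,np.ones((11,11)))
n,l,st,c=cv2.connectedComponentsWithStats(m)
for k in range(1,n):
    if st[k,4]>1500:
        qq=cv2.findContours((l==k).astype(np.uint8),0,1)[0][0][:,0,:]
        w=np.array([onz(i,a,.012)[:2] for a in qq],np.float32)*1000
        print(st[k],np.round(c[k]),cv2.minAreaRect(w))
plan((.4296,.386,.02),27.5)
E
```

```text
clock: 17.4
ee_pos: [0.4764, 0.3135, 0.1631]
orientation: [-180.0, -0.2, 27.4]
ft_force: [-0.6, 0.5, -0.7]
finger_gap: 0.999
gripper_force: 0.0
pred centre px [169.6731 200.832 ]
[     0      0    560    420 206677] [277. 201.] ((439.23809814453125, 289.10223388671875), (368.5867004394531, 546.5176391601562), 27.470964431762695)
xyz [ 0.007 -0.28   0.469] rxyz [-0.0002  0.002  -0.0001] t 17.45 rows>= 3.3 0.0
```

```bash
python3 - <<'E'
from h import *
i=optics.camera_info('wrist');im=optics.camera('wrist')
cv2.imwrite('pics/w8.png',im);json.dump({k:np.array(v).tolist() for k,v in i.items()},open('w8.json','w'))
g=cv2.cvtColor(im,cv2.COLOR_BGR2GRAY);print(g[180:221:10,110:240:12])
for th in(90,110,130):
    m=cv2.morphologyEx((g>th).astype(np.uint8),cv2.MORPH_CLOSE,np.ones((9,9)))
    n,l,st,c=cv2.connectedComponentsWithStats(m)
    for k in range(1,n):
        if st[k,4]>3000:
            qq=cv2.findContours((l==k).astype(np.uint8),0,1)[0][0][:,0,:]
            w=np.array([onz(i,a,.012)[:2] for a in qq],np.float32)*1000
            print(th,st[k],np.round(c[k]),cv2.minAreaRect(w))
E
```

```text
[[131 127 247 230 204 201 203 202 255  72  76]
 [131 129 137 255 255 255 255 255 163  75  76]
 [129 134 130 255 218 246 253 235 162  75  75]
 [128 134 132 255 255 255 255 255 162  73  73]
 [117 118 116 255 255 253 254 255 255 118  74]]
90 [     0      0    560    393 166885] [277. 161.] ((442.7005310058594, 292.74322509765625), (335.3490295410156, 504.8251647949219), 27.421829223632812)
110 [     0      0    560    393 151312] [271. 151.] ((442.84674072265625, 292.4631042480469), (335.3476867675781, 504.193115234375), 27.42186737060547)
110 [ 260  258  108   70 6133] [313. 290.] ((402.6856689453125, 236.9785919189453), (62.95927047729492, 90.78712463378906), 32.77211380004883)
130 [    0     0   217   241 29283] [110. 141.] ((451.05767822265625, 449.6412048339844), (180.90325927734375, 171.7757568359375), 22.03896713256836)
130 [  339     0   221   339 44836] [459. 156.] ((534.219970703125, 183.7659149169922), (303.9902648925781, 167.18382263183594), 39.397640228271484)
```

```bash
python3 - <<'E'
from h import *
i=json.load(open('w8.json'));im=cv2.imread('pics/w8.png');g=cv2.cvtColor(im,cv2.COLOR_BGR2GRAY)
for th in(165,180,195):
    m=cv2.morphologyEx((g>th).astype(np.uint8),cv2.MORPH_CLOSE,np.ones((7,7)))
    n,l,st,c=cv2.connectedComponentsWithStats(m);k=l[190:212,160:180].max()
    qq=cv2.findContours((l==k).astype(np.uint8),0,1)[0][0][:,0,:]
    w=np.array([onz(i,a,.012)[:2] for a in qq],np.float32)*1000
    print(th,st[k],cv2.minAreaRect(w))
E
```

```text
165 [ 129  127   87  114 8080] ((433.67242431640625, 383.05828857421875), (92.85265350341797, 67.09666442871094), 27.466773986816406)
180 [ 129  127   87  114 7925] ((433.7029113769531, 382.99932861328125), (92.85234069824219, 66.89612579345703), 27.466773986816406)
195 [ 129  133   82  108 7693] ((429.9953918457031, 385.2279968261719), (88.32907104492188, 59.52124786376953), 27.466726303100586)
```

```bash
python3 -m creep '[{"x":0.007,"y":-0.15,"z":0.08,"rx":0,"ry":0,"rz":0,"gripper":1},{"x":0.007,"y":-0.28,"z":0.16,"rx":0,"ry":0,"rz":0,"gripper":1},{"x":0.007,"y":-0.28,"z":0.28,"rx":0,"ry":0,"rz":0,"gripper":1},{"x":0.007,"y":-0.28,"z":0.4,"rx":0,"ry":0,"rz":0,"gripper":1},{"x":0.007,"y":-0.28,"z":0.47,"rx":0,"ry":0,"rz":0,"gripper":0.82},{"x":0.007,"y":-0.28,"z":0.5,"rx":0,"ry":0,"rz":0,"gripper":0.82},{"x":0.007,"y":-0.28,"z":0.51,"rx":0,"ry":0,"rz":0,"gripper":0.82},{"x":0.007,"y":-0.28,"z":0.51,"rx":0,"ry":0,"rz":0,"gripper":0.82},{"x":0.007,"y":-0.28,"z":0.51,"rx":0,"ry":0,"rz":0,"gripper":0.82},{"x":0.007,"y":-0.28,"z":0.51,"rx":0,"ry":0,"rz":0,"gripper":0.82}]';python3 -c "
from h import *
plan((.43,.3855,-.001),27.5)"
```

```text
clock: 18.5
ee_pos: [0.439, 0.3863, 0.0111]
orientation: [-180.0, -0.1, 27.4]
ft_force: [-0.2, 0.1, -0.7]
finger_gap: 0.82
gripper_force: 0.0
xyz [-0.028 -0.011  0.04 ] rxyz [-0.0001 -0.0006 -0.0007] t 18.5 rows>= 0.3 0.0
```

```bash
python3 -m creep '[{"x":-0.028,"y":-0.011,"z":0,"rx":0,"ry":0,"rz":0,"gripper":0.82},{"x":-0.028,"y":-0.011,"z":0.02,"rx":0,"ry":0,"rz":0,"gripper":0.82},{"x":-0.028,"y":-0.011,"z":0.04,"rx":0,"ry":0,"rz":0,"gripper":0.82},{"x":-0.028,"y":-0.011,"z":0.04,"rx":0,"ry":0,"rz":0,"gripper":0.82},{"x":-0.028,"y":-0.011,"z":0.04,"rx":0,"ry":0,"rz":0,"gripper":0},{"x":-0.028,"y":-0.011,"z":0.04,"rx":0,"ry":0,"rz":0,"gripper":0},{"x":-0.028,"y":-0.011,"z":0.04,"rx":0,"ry":0,"rz":0,"gripper":0},{"x":-0.028,"y":-0.011,"z":0.04,"rx":0,"ry":0,"rz":0,"gripper":0},{"x":-0.028,"y":-0.011,"z":0.04,"rx":0,"ry":0,"rz":0,"gripper":0},{"x":-0.028,"y":-0.011,"z":0.04,"rx":0,"ry":0,"rz":0,"gripper":0}]';python3 -c "
from h import *
plan((.58,.25,.17),-3.2);plan((.5558,-.0926,.17),-3.2)"
```

```text
clock: 19.5
ee_pos: [0.4293, 0.3849, -0.0019]
orientation: [-180.0, -0.0, 27.4]
ft_force: [-0.1, -0.1, 3.5]
finger_gap: 0.681
gripper_force: 64.6
xyz [ 0.239  0.63  -0.573] rxyz [-0.     -0.      0.1699] t 19.5 rows>= 5.3 3.6
xyz [-0.357  1.607 -0.573] rxyz [-0.     -0.      0.1699] t 19.5 rows>= 10.5 3.6
```

```bash
python3 -m creep '[{"x":0,"y":0,"z":-0.15,"rx":0,"ry":0,"rz":0,"gripper":0},{"x":0.03,"y":0.06,"z":-0.3,"rx":0,"ry":0,"rz":0,"gripper":0},{"x":0.08,"y":0.17,"z":-0.4,"rx":0,"ry":0,"rz":0.04,"gripper":0},{"x":0.13,"y":0.3,"z":-0.45,"rx":0,"ry":0,"rz":0.08,"gripper":0},{"x":0.18,"y":0.44,"z":-0.5,"rx":0,"ry":0,"rz":0.12,"gripper":0},{"x":0.23,"y":0.58,"z":-0.5,"rx":0,"ry":0,"rz":0.16,"gripper":0},{"x":0.23,"y":0.7,"z":-0.5,"rx":0,"ry":0,"rz":0.17,"gripper":0},{"x":0.15,"y":0.8,"z":-0.5,"rx":0,"ry":0,"rz":0.17,"gripper":0},{"x":0.09,"y":0.9,"z":-0.5,"rx":0,"ry":0,"rz":0.17,"gripper":0},{"x":0.03,"y":0.99,"z":-0.5,"rx":0,"ry":0,"rz":0.17,"gripper":0}]';python3 -c "
from h import *
plan((.5558,-.0926,.118),-3.2)"
```

```text
clock: 20.5
ee_pos: [0.5736, 0.1236, 0.1477]
orientation: [180.0, 0.0, -3.3]
ft_force: [0.3, -0.1, -0.1]
finger_gap: 0.681
gripper_force: 65.2
xyz [-0.019  0.723  0.099] rxyz [ 0.      0.     -0.0003] t 20.5 rows>= 4.4 0.0
```

```bash
python3 -m creep '[{"x":-0.005,"y":0.14,"z":0,"rx":0,"ry":0,"rz":0,"gripper":0},{"x":-0.01,"y":0.28,"z":0,"rx":0,"ry":0,"rz":0,"gripper":0},{"x":-0.015,"y":0.42,"z":0.03,"rx":0,"ry":0,"rz":0,"gripper":0},{"x":-0.02,"y":0.56,"z":0.06,"rx":0,"ry":0,"rz":0,"gripper":0},{"x":-0.02,"y":0.67,"z":0.1,"rx":0,"ry":0,"rz":0,"gripper":0},{"x":-0.02,"y":0.728,"z":0.1,"rx":0,"ry":0,"rz":0,"gripper":0},{"x":-0.02,"y":0.728,"z":0.1,"rx":0,"ry":0,"rz":0,"gripper":0},{"x":-0.02,"y":0.728,"z":0.1,"rx":0,"ry":0,"rz":0,"gripper":0},{"x":-0.02,"y":0.728,"z":0.1,"rx":0,"ry":0,"rz":0,"gripper":0},{"x":-0.02,"y":0.728,"z":0.1,"rx":0,"ry":0,"rz":0,"gripper":0}]';python3 -c "
from h import *
i=optics.camera_info('wrist');im=optics.camera('wrist')
json.dump({k:np.array(v).tolist() for k,v in i.items()},open('w9.json','w'))
cv2.imwrite('pics/w9.png',im)
M=np.linalg.inv(np.array(i['cam_to_world']));s=monitor.read_state();a=R.from_euler('z',-3.2,degrees=True)
print(s['ee_pos'])
e=s['ee_pos']+a.apply([.045,0,.014])
q=M[:3,:3]@e+M[:3,3];uv=np.array([i['cx']+i['fx']*q[0]/-q[2],i['cy']-i['fy']*q[1]/-q[2]]);print('pred cover end',uv)
g=cv2.cvtColor(im,cv2.COLOR_BGR2GRAY).astype(float)
u,v=uv.astype(int);print(np.round(g[v-15:v+16,u-30:u+31].mean(1)).astype(int))
plan((.5558,-.0926,.06),-3.2)"
```

```text
clock: 21.5
ee_pos: [0.5558, -0.0915, 0.1181]
orientation: [-180.0, -0.0, -3.2]
ft_force: [-0.3, 0.0, -2.2]
finger_gap: 0.683
gripper_force: 65.2
[ 0.5557391  -0.09150673  0.11814717]
pred cover end [275.86770989 172.24608847]
[50 50 49 49 49 49 50 50 48 46 47 47 47 53 56 57 58 58 58 58 58 58 58 58
 58 58 58 58 58 58 58]
xyz [0.    0.004 0.194] rxyz [-0.     -0.0001  0.0002] t 21.55 rows>= 1.2 0.0
```

```bash
python3 -m creep '[{"x":-0.002,"y":0.003,"z":0.06,"rx":0,"ry":0,"rz":0,"gripper":0},{"x":-0.002,"y":0.003,"z":0.12,"rx":0,"ry":0,"rz":0,"gripper":0},{"x":-0.002,"y":0.003,"z":0.16,"rx":0,"ry":0,"rz":0,"gripper":0},{"x":-0.002,"y":0.003,"z":0.18,"rx":0,"ry":0,"rz":0,"gripper":0},{"x":-0.002,"y":0.003,"z":0.19,"rx":0,"ry":0,"rz":0,"gripper":0},{"x":-0.002,"y":0.003,"z":0.2,"rx":0,"ry":0,"rz":0,"gripper":0},{"x":-0.002,"y":0.003,"z":0.207,"rx":0,"ry":0,"rz":0,"gripper":0},{"x":-0.002,"y":0.003,"z":0.214,"rx":0,"ry":0,"rz":0,"gripper":0},{"x":-0.002,"y":0.003,"z":0.22,"rx":0,"ry":0,"rz":0,"gripper":0},{"x":-0.002,"y":0.003,"z":0.22,"rx":0,"ry":0,"rz":0,"gripper":0}]'
```

```text
clock: 22.55
ee_pos: [0.5551, -0.0933, 0.052]
orientation: [180.0, -0.0, -3.2]
ft_force: [-0.8, 0.4, 0.7]
finger_gap: 0.681
gripper_force: 65.4
```

```bash
python3 -m creep '[{"x":0,"y":0,"z":0.003,"rx":0,"ry":0,"rz":0,"gripper":0},{"x":0,"y":0,"z":0.006,"rx":0,"ry":0,"rz":0,"gripper":0},{"x":0,"y":0,"z":0.009,"rx":0,"ry":0,"rz":0,"gripper":0},{"x":0,"y":0,"z":0.012,"rx":0,"ry":0,"rz":0,"gripper":0},{"x":0,"y":0,"z":0.015,"rx":0,"ry":0,"rz":0,"gripper":0},{"x":0,"y":0,"z":0.018,"rx":0,"ry":0,"rz":0,"gripper":0},{"x":0,"y":0,"z":0.02,"rx":0,"ry":0,"rz":0,"gripper":0},{"x":0,"y":0,"z":0.022,"rx":0,"ry":0,"rz":0,"gripper":0},{"x":0,"y":0,"z":0.024,"rx":0,"ry":0,"rz":0,"gripper":0},{"x":0,"y":0,"z":0.024,"rx":0,"ry":0,"rz":0,"gripper":0}]'
```

```text
clock: 23.55
ee_pos: [0.5551, -0.0933, 0.046]
orientation: [180.0, -0.0, -3.2]
ft_force: [-6.5, 1.6, 26.5]
finger_gap: 0.68
gripper_force: 68.1
```

Same signature as the long cover at home. Release, rise, then press both ends.

```bash
python3 -m creep '[{"x":0,"y":0,"z":0.004,"rx":0,"ry":0,"rz":0,"gripper":0},{"x":0,"y":0,"z":0.004,"rx":0,"ry":0,"rz":0,"gripper":0},{"x":0,"y":0,"z":0,"rx":0,"ry":0,"rz":0,"gripper":0.85},{"x":0,"y":0,"z":0,"rx":0,"ry":0,"rz":0,"gripper":0.85},{"x":0,"y":0,"z":0,"rx":0,"ry":0,"rz":0,"gripper":0.85},{"x":0,"y":0,"z":0,"rx":0,"ry":0,"rz":0,"gripper":0.85},{"x":0,"y":0,"z":-0.1,"rx":0,"ry":0,"rz":0,"gripper":0.85},{"x":0,"y":0,"z":-0.2,"rx":0,"ry":0,"rz":0,"gripper":0},{"x":0,"y":0,"z":-0.2,"rx":0,"ry":0,"rz":0,"gripper":0},{"x":0,"y":0,"z":-0.2,"rx":0,"ry":0,"rz":0,"gripper":0}]' && python3 -m creep '[{"x":0.05,"y":0,"z":0,"rx":0,"ry":0,"rz":0,"gripper":0},{"x":0.09,"y":0,"z":0.06,"rx":0,"ry":0,"rz":0,"gripper":0},{"x":0.09,"y":0,"z":0.1,"rx":0,"ry":0,"rz":0,"gripper":0},{"x":0.09,"y":0,"z":0.12,"rx":0,"ry":0,"rz":0,"gripper":0},{"x":0.09,"y":0,"z":0.13,"rx":0,"ry":0,"rz":0,"gripper":0},{"x":0.09,"y":0,"z":0.14,"rx":0,"ry":0,"rz":0,"gripper":0},{"x":0.09,"y":0,"z":0.146,"rx":0,"ry":0,"rz":0,"gripper":0},{"x":0.09,"y":0,"z":0.15,"rx":0,"ry":0,"rz":0,"gripper":0},{"x":0.09,"y":0,"z":0.154,"rx":0,"ry":0,"rz":0,"gripper":0},{"x":0.09,"y":0,"z":0.156,"rx":0,"ry":0,"rz":0,"gripper":0}]'
```

```text
clock: 24.55
ee_pos: [0.5553, -0.0933, 0.1051]
orientation: [180.0, -0.1, -3.2]
ft_force: [0.3, -0.8, -0.0]
finger_gap: 0.344
gripper_force: 0.0
clock: 25.55
ee_pos: [0.5819, -0.0948, 0.0599]
orientation: [180.0, -0.0, -3.2]
ft_force: [-12.5, 2.2, 41.6]
finger_gap: -0.001
gripper_force: 21.0
```

```bash
python3 -m creep '[{"x":0,"y":0,"z":-0.03,"rx":0,"ry":0,"rz":0,"gripper":0},{"x":-0.09,"y":0,"z":-0.05,"rx":0,"ry":0,"rz":0,"gripper":0},{"x":-0.18,"y":0,"z":-0.05,"rx":0,"ry":0,"rz":0,"gripper":0},{"x":-0.18,"y":0,"z":-0.04,"rx":0,"ry":0,"rz":0,"gripper":0},{"x":-0.18,"y":0,"z":-0.03,"rx":0,"ry":0,"rz":0,"gripper":0},{"x":-0.18,"y":0,"z":-0.02,"rx":0,"ry":0,"rz":0,"gripper":0},{"x":-0.18,"y":0,"z":-0.01,"rx":0,"ry":0,"rz":0,"gripper":0},{"x":-0.18,"y":0,"z":-0.005,"rx":0,"ry":0,"rz":0,"gripper":0},{"x":-0.18,"y":0,"z":0,"rx":0,"ry":0,"rz":0,"gripper":0},{"x":-0.18,"y":0,"z":0,"rx":0,"ry":0,"rz":0,"gripper":0}]' && python3 -m creep '[{"x":0,"y":0,"z":-0.1,"rx":0,"ry":0,"rz":0,"gripper":0},{"x":0,"y":0,"z":-0.25,"rx":0,"ry":0,"rz":0,"gripper":0},{"x":0,"y":0.1,"z":-0.4,"rx":0,"ry":0,"rz":0,"gripper":0},{"x":0,"y":0.2,"z":-0.5,"rx":0,"ry":0,"rz":0,"gripper":0},{"x":0,"y":0.3,"z":-0.6,"rx":0,"ry":0,"rz":0,"gripper":0},{"x":-0.1,"y":0.4,"z":-0.6,"rx":0,"ry":0,"rz":0,"gripper":0},{"x":-0.1,"y":0.5,"z":-0.6,"rx":0,"ry":0,"rz":0,"gripper":0},{"x":-0.1,"y":0.5,"z":-0.6,"rx":0,"ry":0,"rz":0,"gripper":0},{"x":-0.1,"y":0.5,"z":-0.6,"rx":0,"ry":0,"rz":0,"gripper":0},{"x":-0.1,"y":0.5,"z":-0.6,"rx":0,"ry":0,"rz":0,"gripper":0}]'
python3 -c "
from h import *
s=optics.camera('scene');t=optics.camera('top')
a=cv2.resize(s[120:300,150:390],(480,360),interpolation=cv2.INTER_CUBIC)
b=cv2.resize(t[165:265,245:375],(416,320),interpolation=cv2.INTER_CUBIC)
w=cv2.resize(t[70:330,90:500],(380,241))
o=np.zeros((600,800,3),np.uint8);o[:320,384:800]=b;o[:241,:380]=w;o[240:600,0:380]=a[:,:380];cv2.imwrite('pics/fin.png',o)"
```

```text
clock: 26.55
ee_pos: [0.5287, -0.0918, 0.0598]
orientation: [180.0, -0.1, -3.2]
ft_force: [-12.0, 1.3, 49.3]
finger_gap: -0.002
gripper_force: 24.5
clock: 27.55
ee_pos: [0.4897, -0.2392, 0.2377]
orientation: [-180.0, 0.0, -3.2]
ft_force: [-0.3, -0.2, 0.3]
finger_gap: 0.003
gripper_force: 0.0
```

View pics/fin.png

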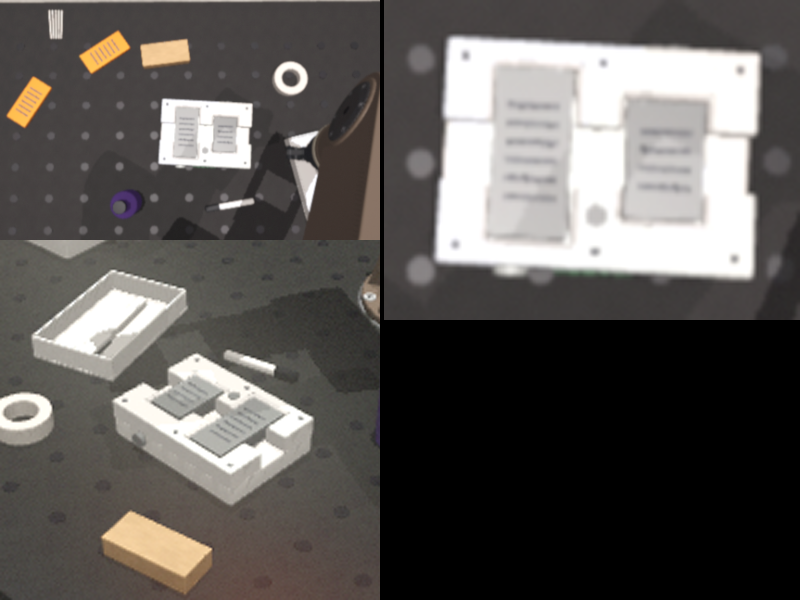

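Both covers sit flush, grooves up (long (535,150), short (665,160) in the montage). The brush lies in the tray at (120,325), and the other items are untouched.

```bash
python3 -c "
from plant import sign_off
print(sign_off())"
```

```text
the job is handed in; nothing more can be done
None
```

The job is handed in at about 28 s: the brush lies flat in the white tray, and both covers are pressed home flush with the rim (checked by pressing both ends of each), with the bottle, tape roll, carton and pen not touched.

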